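# Lock a filter cartridge into a studio fume extractor

### The job

Fit the white filter cartridge with the orange-tipped wing to the fume extractor: slide it across the deck, without lifting it off, up to the curved blue stop so that it sits over the mouth; then press it down against the spring, with its lugs in the slots, and turn it clockwise (seen from above) nearly a quarter turn to the end, so that it clicks up into its notches and stays locked down. Leave it locked and let go, and do not disturb the other things.

Things in the scene. Friction and masses are not known exactly. Their poses are not given: they have to be found in the camera images.
- deck (a point): Middle of the flat top of the fume extractor, a low white and grey box 300 x 260 mm and 90 mm high, fixed to the table. z up; x points from the deck's free half, nearer the robot, to the mouth and the stop.
- mouth (a point): Centre of the extractor's round mouth, at deck level, 50 mm along the deck's +x; same axes as the deck. In the mouth, flush with the deck, lie a steel bayonet collar (inner radius 36.5 mm; the cartridge's base has 2 mm play in it) and, inside that, the spring plate. A cartridge slides on over both.
- stop (a point): Middle of the inner face of the blue crescent stop on the deck: inner radius 45 mm about the mouth's axis, 8 mm thick, 22 mm high, spanning 75 degrees either side of the mouth's +x. A cartridge pushed along +x until it touches here is over the mouth, about 1 mm too far along +x, which the play allows.
- spring_plate (a point): Centre of the top of the round aluminium spring plate in the mouth, radius 33 mm, about 1 mm below the deck when free. It pushes up with 6 N at deck level, rising by 0.4 N per mm, and lifts an unlocked cartridge out again.
- collar_slots (a point): Point on the mouth's axis. The collar has 3 slots 120 degrees apart, each 23 degrees wide (a lug has 4 degrees of play either way). Nominally they lie at 0 and +-120 degrees from this point's x, but the collar is twisted by an unknown angle up to 0.35 rad either way, which no pose shows: find the slots by touch or sight. On other angles the lugs rest on the collar's rim.
- bayonet (a point): Where the underside of the locked cartridge lies: on the mouth's axis, 9.5 mm under the deck. With the lugs in the slots press 13 to 16 mm down (at 16 the head meets the deck), so that they pass under the 7 mm lip; turn clockwise from above about 82 degrees (1.42 rad) to a hard end stop; let it rise 3.5 to 6 mm into the notches. Locked, its centre is 23.5 mm above the mouth point.
- cartridge_center (a point): Centre of the white, loose filter cartridge, half-way up (33 mm over its underside); z up along its axis, x along its wing to the orange end. 66 mm high, 0.2 to 0.32 kg. Base: 33.5 mm radius, up to 16 mm height; head: disc of 44 mm radius, 16 to 38 mm. It starts upright on the deck's free half, turned 0.4 to 0.9 rad anticlockwise from the mouth's x.
- wing (a point): Middle of the black wing grip on the head of the same cartridge: 62 mm long (along x), 12 mm thick (along y), from 38 to 66 mm over the cartridge's underside; this point is at 52 mm. Its end at +x is orange.
- lug (a point): One of the three lugs of the same cartridge, at the foot of its base under the head: 9 mm wide, 6 mm high, reaching out to 42 mm radius, at 0 (this one, under the wing's orange end) and +-120 degrees from the cartridge's x. Small orange marks on the head's top and rim show the angles of the three.
- spent_cartridge: bystander: used cartridge of the same shape, grey-brown, standing on the table; origin at the centre of its underside
- ink_jar: bystander: ink jar, 34 mm diameter, 45 mm high, standing on the extractor's deck in the corner beyond the stop (right side); origin under its centre
- gesso_tub: bystander: white tub, 76 mm diameter, 85 mm high; origin under its centre
- ink_bottle: bystander: blue bottle, 52 mm diameter, 130 mm high; origin under its centre
- brush: bystander: brush about 220 mm long lying along its x
- palette_knife: bystander: palette knife about 200 mm long lying along its x
- paint_tube: bystander: paint tube about 110 x 36 x 18 mm lying on the table
- bulldog_clip: bystander: bulldog clip 30 x 50 mm lying on the table
- cartridge: the same cartridge, origin at the centre of its underside
Mind the look-alikes: they are no part of the job. What is shaped like the cartridge but pink or red is not meant.

How it is judged:
By the outcome, as a careful person would: the job done as asked, in the order asked, and still so for the second after the job is handed in, with the robot touching nothing.
It also fails if it takes over 58 s, if anything falls off the work surface, if the arm or the gripper's body presses on something with over 40 N, if the wrist force passes 120 N, or if a joint passes its speed limit or range.

### The arm

A 6-joint arm with a two-finger parallel gripper is mounted at the origin on the work surface. World frame = base frame: x ahead of the robot, y to its left, z up, the work surface at z = 0. Lengths are in m, angles in rad, forces in N, time in s.
With the tool pointing down it reaches from about 0.375 to 0.975 m from the base axis. Payload 3.8 kg.
Tool frame: the origin (TCP) lies midway between the tips of the shut fingers; the grasp point (between the pads) lies 19 mm behind it; z points along the fingers, y is the line along which they close (so a half turn about z gives the same grasp; the last joint's range is limited). The gripper opens to 85 mm and grips with 20 to 120 N. Pads are 22 mm wide; open, the fingers measure 114 mm over their backs; the gripper's body (76 mm by 85 mm) begins 54 mm behind the grasp point. The pads swing forward as they close: fully open they stand 13 mm farther back than shut.
Start: joints at [1.312, 0.264, 1.604, -0, 1.274, -0.037], TCP at [0.148, 0.658, 0.231] pointing down, gripper open.
Joint ranges: [-2.63, 2.63], [-0.94, 2.18], [0.31, 2.57], [-1.31, 4.45], [0, 2.66], [-2.55, 2.55]. Speed limits (rad/s): [2.57, 2.57, 3.14, 3.14, 3.14, 3.14].

### API

Orientations are given as a rotation vector (axis times angle).
In Python, from workcell import bot gives the robot as it stands.
- The arm moves only by the tool servo_tool, never from a script. Its argument "series" is a list of rows, each a list of 7 numbers: the shift along the world's x, y, z in units of 0.15 m (1.0 is 0.15 m), then the turn, a rotation vector about the world's x, y, z in units of 180 degrees (1.0 is 180 degrees), then the closure, from 0 (fully open) to 1 (shut). A call has 1 to 20 rows; each row is the pose to reach, as a shift and turn from the pose commanded when the call began, turning the shorter way round; what a row does not reach only later rows make up. A row lasts 1/10 s, in which the tool goes at most 50 mm and 8.59 degrees, less where a joint would pass 70% of its speed; a pose out of reach is approached as far as the arm can. A call with a number of a shift or a turn outside -1 to 1 is refused whole. A call with a gripper value outside its range is refused whole. The fingers move at their own pace and stop on an object; "newtons" is the grip in N (left out, the last holds). Time passes only in rows, so rows that repeat a pose let the fingers close. It gives the time, the measured TCP pose, the force, the opening and the grip force at its end, in the units of the state.
- bot.read_state(): the state, without advancing time (a new reading comes with each control period).
- bot.read_camera(name): name is "scene" or "side" or "wrist"; returns the picture (400x640x3 uint8, red, green, blue); there is no depth.
- bot.camera_info(name): a dict with "vertical_fov" (degrees; the focal length in pixels is half the picture's height over the tangent of half this angle, whatever the lens; pixels are square), "cx", "cy" (the principal point, pixels), "R" (3x3) and "t" (3): a world point X has camera coordinates R X + t. Camera axes: x right, y down, z forward; pixel columns grow to the right and rows downward; lengths in m; the calibration is good to about 2 mm. The wrist camera is an equidistant fisheye: a pixel r from the principal point sees the ray r / f radians off the axis. A picture is of the moment at which its call begins: read the wrist's pose just before it. camera_info takes no time and is no camera call; for the wrist camera it gives the pose at the moment of the call.
- bot.finish_job(): hands the job in; it is judged then, once.
Trained networks look in the newest picture that a camera, given by its name, has taken for a name from the list of things; names that differ only in an ending like _2 or _b are one class to them, and where a whole thing is asked for, a point or a joint stands for the part that bears it (a point fixed in the world has none). Each returns a list of dicts, best first, with "score" (0 to 1); they miss things now and then, are a little off and sometimes report something else, mostly with a low value. They report only what shows in the picture. A call takes as long as a camera call. They do not tell look-alikes from the thing itself.
- bot.recognise(target, camera): "box" ([left, top, right, bottom] as shares, 0 to 1, of the picture: columns of its width, rows of its height, round what is visible of it).
- bot.trace(target, camera): "mask" (400x640 bool, what is visible of it) and "box" ([left, top, right, bottom] as shares, 0 to 1, of the picture: columns of its width, rows of its height, round what is visible of it).
- bot.mark_of(target, camera): "at" ([row, column] as shares, 0 to 1, of the picture: columns of its width, rows of its height: a listed point, or the origin of a listed thing).
The state is a dict: "time": time; "q": joint angles; "joint_vel": joint speeds; "joint_torque": joint torques, N m; "tool_pos": TCP position; "tcp_rot": TCP orientation; "wrist_force": force on the tool from outside, world axes, zero at the start; "torque": the same for the moment, N m; "width": opening from 0.0 (shut) to 1.0 (fully open); "grip_force": force on a finger pad.
Only numpy, scipy, OpenCV 4.12 (cv2) and the standard library are available. Lean on these libraries where they do the work, as an engineer would, in place of code of your own. Each camera call takes 0.05 s, during which the arm holds its last target. There are 200 camera calls.

## Working session

There is one attempt and no reset: what is moved stays moved. The work goes in short steps, Python scripts to look and compute and a tool call to move; the robot and the scene stay as the last step left them, time stands still between calls to the robot, and variables do not carry over. Pictures are saved under pics/ and viewed, at most 10 in all, crops included, and the job is handed in when it is done.

Besides the shell and the picture viewer there is one more tool, called after "Emit:" as a command line: name --pt "numbers of a row" for each row, then --argument value for the rest. servo_tool: Moves the arm, as the interface text tells. Shifts and turns lie within -1 to 1; 1 stands for 0.15 m of shift or 180 degrees of turn. Its arguments: {"type":"object","properties":{"series":{"type":"array","items":{"type":"array","items":{"type":"number"}}},"newtons":{"type":"number"}},"required":["series"]}

```bash
mkdir -p pics
cat > h.py <<'E'
import numpy as np, cv2, json
from workcell import bot
def ray(name,u,v,ci=None):
    ci=ci or bot.camera_info(name); R=np.array(ci["R"]);t=np.array(ci["t"])
    f=200/np.tan(np.radians(ci["vertical_fov"])/2)
    x,y=(u-ci["cx"]),(v-ci["cy"])
    if name=="wrist":
        r=np.hypot(x,y);th=r/f
        d=np.array([x/r*np.sin(th),y/r*np.sin(th),np.cos(th)]) if r>0 else np.array([0,0,1.])
    else: d=np.array([x/f,y/f,1.])
    return -R.T@t, R.T@d
def onz(name,u,v,z,ci=None):
    o,d=ray(name,u,v,ci); return o+d*(z-o[2])/d[2]
def proj(name,X,ci=None):
    ci=ci or bot.camera_info(name); c=np.array(ci["R"])@np.array(X)+np.array(ci["t"])
    f=200/np.tan(np.radians(ci["vertical_fov"])/2)
    if name=="wrist":
        r=np.hypot(c[0],c[1]);th=np.arctan2(r,c[2]);return ci["cx"]+f*th*c[0]/r,ci["cy"]+f*th*c[1]/r
    return ci["cx"]+f*c[0]/c[2],ci["cy"]+f*c[1]/c[2]
def snap(name,fn):
    im=np.array(bot.read_camera(name)); cv2.imwrite("pics/"+fn,im[:,:,::-1]); return im
E
python3 - <<'E'
from h import *
s=bot.read_state();print(s)
a=snap("scene","raw_scene.png");b=snap("side","raw_side.png")
for cam in("scene","side"):
    for n,z in(("deck",.09),("mouth",.09),("stop",.09),("cartridge_center",.123),("wing",.142),("lug",.093),("ink_jar",.09)):
        for m in bot.mark_of(n,cam)[:3]:
            v,u=m["at"][0]*400,m["at"][1]*640
            print(cam,n,round(m["score"],2),round(u),round(v),onz(cam,u,v,z).round(4))
cv2.imwrite("pics/both.png",np.vstack([a,b])[:,:,::-1][::1,::1])
im=cv2.imread("pics/both.png");cv2.imwrite("pics/both.png",cv2.resize(im,(480,600)))
E
```

```text
{'time': 0.0, 'q': array([ 1.31207253e+00,  2.64807455e-01,  1.60538424e+00,  1.13033178e-06,
        1.27372141e+00, -3.69101064e-02]), 'joint_vel': array([ 0.00039044,  0.00117114, -0.00054046, -0.00147633,  0.00029591,
       -0.00025475]), 'joint_torque': array([-5.27933844e-04, -5.15095711e+01, -3.67323017e+01, -5.08600948e-07,
        1.25078540e-02,  2.70918537e-05]), 'tool_pos': array([0.14831689, 0.6577402 , 0.22991993]), 'tcp_rot': array([-0.34767263, -3.12194831,  0.00360456]), 'wrist_force': array([-0.36817291,  0.72327533,  0.02240243]), 'torque': array([-0.01446178, -0.0135447 ,  0.03190581]), 'grip_force': 0.0, 'width': 1.0042339531709052}
scene deck 0.78 309 221 [ 0.5808 -0.0378  0.09  ]
scene deck 0.54 240 320 [ 0.7681 -0.3347  0.09  ]
scene mouth 0.9 320 233 [ 0.6372 -0.0378  0.09  ]
scene mouth 0.52 357 153 [0.389  0.2665 0.09  ]
scene stop 0.96 331 240 [ 0.6746 -0.0275  0.09  ]
scene stop 0.18 164 249 [ 0.4646 -0.4127  0.09  ]
scene cartridge_center 0.95 333 173 [0.4692 0.1153 0.123 ]
scene cartridge_center 0.8 299 202 [ 0.5302 -0.0397  0.123 ]
scene cartridge_cen
[... 442 characters left out ...]
52 372 310 [ 0.3006 -0.4606  0.09  ]
side mouth 0.6 362 198 [ 0.6487 -0.0553  0.09  ]
side stop 0.75 366 189 [ 0.7039 -0.0173  0.09  ]
side stop 0.34 362 197 [ 0.6551 -0.0465  0.09  ]
side cartridge_center 0.87 332 205 [ 0.5057 -0.0626  0.123 ]
side cartridge_center 0.87 299 248 [ 0.2889 -0.172   0.123 ]
side cartridge_center 0.82 296 190 [0.4727 0.0902 0.123 ]
side wing 0.98 292 246 [ 0.2635 -0.1757  0.142 ]
side wing 0.79 334 196 [ 0.5276 -0.0462  0.142 ]
side wing 0.65 293 186 [0.4606 0.0874 0.142 ]
side lug 0.96 296 254 [ 0.2872 -0.1585  0.093 ]
side lug 0.92 254 215 [0.3026 0.0906 0.093 ]
side lug 0.76 337 201 [ 0.5687 -0.0159  0.093 ]
side ink_jar 0.45 398 199 [ 0.7428 -0.1349  0.09  ]
```

View pics/raw_scene.png

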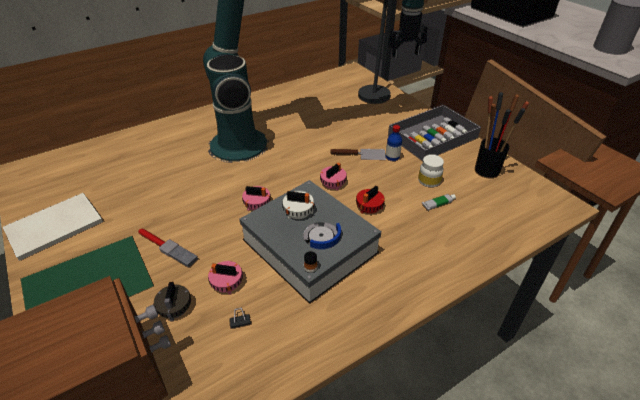

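Run:
```python
from h import *
for n,u,v,z in [("lampbase",375,93,0),("tray",435,130,0),("jar",491,160,.05),("bottle",395,150,.05),("c1",308,184,.09),("c2",380,235,.09),("c3",312,292,.09),("c4",241,232,.09),("pinkA",257,196,.05),("pinkB",333,176,.05),("red",370,201,.05)]:
    print(n,onz("scene",u,v,z).round(3))
c=bot.camera_info("wrist");print(c)
im=cv2.imread("pics/raw_scene.png")[140:320,200:420];cv2.imwrite("pics/crop1.png",cv2.resize(im,None,fx=3,fy=3,interpolation=2))
```

```text
lampbase [-0.037  0.681  0.   ]
tray [0.331 0.692 0.   ]
jar [0.626 0.658 0.05 ]
bottle [0.403 0.423 0.05 ]
c1 [0.44  0.044 0.09 ]
c2 [0.729 0.094 0.09 ]
c3 [ 0.79  -0.159  0.09 ]
c4 [ 0.517 -0.216  0.09 ]
pinkA [ 0.362 -0.096  0.05 ]
pinkB [0.407 0.158 0.05 ]
red [0.571 0.185 0.05 ]
{'vertical_fov': 65.70646984690485, 'cx': 322.2239905749145, 'cy': 199.84444728193273, 'R': array([[ 2.19421773e-01,  9.75629706e-01, -8.73546862e-04],
       [ 9.23385890e-01, -2.07382763e-01,  3.23033879e-01],
       [ 3.14980290e-01, -7.16872873e-02, -9.46386998e-01]]), 't': array([-0.67379411, -0.04097466,  0.38072654])}
```

View pics/crop1.png

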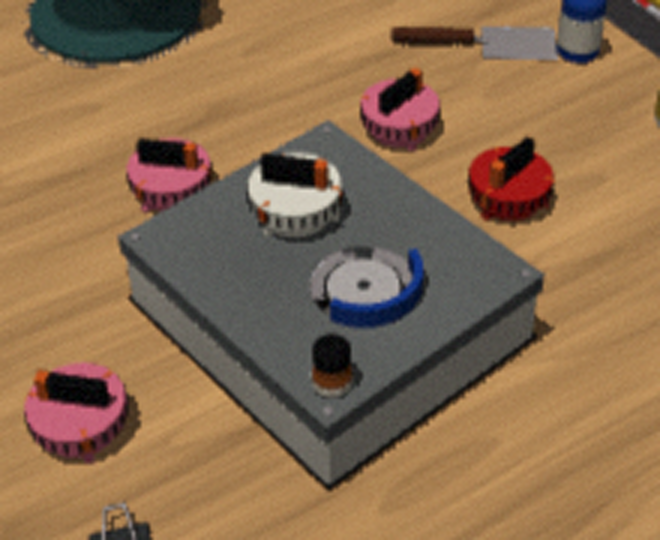

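The white cartridge at scene pixel (298,203), standing on the deck, is the one meant. The look-alikes are pink at (257,196), (333,176) and (226,277), and red at (370,201). The grey-brown one at (172,300) is the spent one. The crop confirms white body, black wing and orange tip. It also shows dark collar slots at about (321,224) and (307,240).

I'm moving above it now.

Emit:
servo_tool --pt "0.5 -0.93 0.14 0 0 0 0" --pt "0.5 -0.93 0.14 0 0 0 0" --pt "0.5 -0.93 0.14 0 0 0 0" --pt "0.5 -0.93 0.14 0 0 0 0"

```text
time: 1.2
tool_pos: [0.2254, 0.5156, 0.2532]
tcp_rot: [0.352, 3.12, -0.001]
wrist_force: [0.4, 0.2, -0.1]
width: 1.001
grip_force: 0.0
```

Emit:
servo_tool --pt "0.5 -0.93 0.14 0 0 0 0" --pt "0.5 -0.93 0.14 0 0 0 0" --pt "0.5 -0.93 0.14 0 0 0 0" --pt "0.5 -0.93 0.14 0 0 0 0"

```text
time: 1.6
tool_pos: [0.3003, 0.3768, 0.2744]
tcp_rot: [0.353, 3.12, 0.001]
wrist_force: [0.3, 0.2, -0.4]
width: 1.001
grip_force: 0.0
```

Emit:
servo_tool --pt "0.5 -0.93 0.14 0 0 0 0" --pt "0.5 -0.93 0.14 0 0 0 0" --pt "0.5 -0.93 0.14 0 0 0 0" --pt "0.5 -0.93 0.14 0 0 0 0"

```text
time: 2.0
tool_pos: [0.3757, 0.2375, 0.2955]
tcp_rot: [0.354, 3.119, 0.001]
wrist_force: [0.5, -0.1, -0.5]
width: 1.001
grip_force: 0.0
```

Emit:
servo_tool --pt "0.5 -0.93 0.14 0 0 0 0" --pt "0.5 -0.93 0.14 0 0 0 0" --pt "0.5 -0.93 0.14 0 0 0 0" --pt "0.5 -0.93 0.14 0 0 0 0"

```text
time: 2.4
tool_pos: [0.4509, 0.098, 0.3161]
tcp_rot: [0.354, 3.119, -0.001]
wrist_force: [0.2, 0.3, -0.7]
width: 0.998
grip_force: 0.0
```

Emit:
servo_tool --pt "0.5 -0.93 0.14 0 0 0 0" --pt "0.5 -0.93 0.14 0 0 0 0" --pt "0.5 -0.93 0.14 0 0 0 0" --pt "0.5 -0.93 0.14 0 0 0 0"

```text
time: 2.8
tool_pos: [0.5259, -0.0412, 0.3364]
tcp_rot: [0.352, 3.12, -0.001]
wrist_force: [-0.5, 1.2, -0.7]
width: 1.002
grip_force: 0.0
```

```bash
cat > look.py <<'E'
from h import *
import sys
ci=bot.camera_info("wrist"); im=snap("wrist",sys.argv[1])
s=bot.read_state();print(s["time"],s["tool_pos"].round(4),s["tcp_rot"].round(3),s["q"].round(3))
zc=float(sys.argv[2]) if len(sys.argv)>2 else 0.0
for n,z in(("deck",.09),("mouth",.09),("stop",.09),("cartridge_center",.123+zc),("wing",.142+zc),("lug",.093+zc),("ink_jar",.09)):
    for m in bot.mark_of(n,"wrist")[:2]:
        v,u=m["at"][0]*400,m["at"][1]*640
        print(n,round(m["score"],2),round(u),round(v),onz("wrist",u,v,z,ci).round(4))
import pickle;pickle.dump(ci,open("ci.pkl","wb"))
E
python3 look.py w1.png
```

```text
2.85 [ 0.5255 -0.0405  0.3362] [ 0.352  3.121 -0.   ] [-0.124 -0.067  1.775 -0.     1.433 -1.47 ]
deck 0.9 328 213 [ 0.5922 -0.0497  0.09  ]
mouth 0.64 342 240 [ 0.6373 -0.0399  0.09  ]
mouth 0.59 345 238 [ 0.6349 -0.0353  0.09  ]
stop 0.94 354 270 [ 0.6894 -0.0323  0.09  ]
cartridge_center 0.95 257 43 [ 0.3626 -0.0813  0.123 ]
cartridge_center 0.67 321 168 [ 0.5233 -0.0431  0.123 ]
wing 0.92 321 176 [ 0.5275 -0.0442  0.142 ]
wing 0.91 484 136 [0.5196 0.1567 0.142 ]
lug 0.94 289 53 [ 0.3786 -0.0509  0.093 ]
lug 0.9 453 31 [0.385 0.162 0.093]
ink_jar 0.9 298 298 [ 0.7209 -0.125   0.09  ]
```

View pics/w1.png

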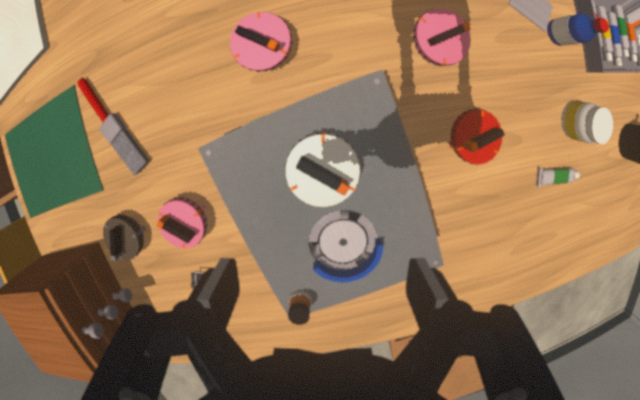

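The picture shows the white cartridge at (323,170), its wing running from (300,158) to the orange end at (346,188). The mouth is at (343,241), with the blue stop below it. I'm rectifying the mouth and head to read the angles.

```bash
cat > rect.py <<'E'
from h import *
import pickle,sys
ci=pickle.load(open("ci.pkl","rb"))
def rect(fn,cx,cy,z,half,ppm):
    im=cv2.imread("pics/"+fn);n=int(2*half*ppm)
    # image up = +x world, left = +y
    M=np.zeros((n,n,2),np.float32)
    R=np.array(ci["R"]);t=np.array(ci["t"]);f=200/np.tan(np.radians(ci["vertical_fov"])/2)
    r,c=np.mgrid[0:n,0:n]
    X=np.stack([cx+(n/2-r)/ppm/1000,cy+(n/2-c)/ppm/1000,np.full((n,n),z)],-1)
    C=X@R.T+t; q=np.hypot(C[...,0],C[...,1]);th=np.arctan2(q,C[...,2])
    return cv2.remap(im,(ci["cx"]+f*th*C[...,0]/q).astype(np.float32),(ci["cy"]+f*th*C[...,1]/q).astype(np.float32),cv2.INTER_CUBIC)
E
python3 - <<'E'
from rect import *
for n,u,v in(("s1",208,153),("s2",376,81),("s3",436,264)): print(n,onz("wrist",u,v,.09,ci).round(4))
a=rect("w1.png",.64,-.04,.09,65,6);b=rect("w1.png",.527,-.044,.128,65,6)
# orange blobs on the head plane
hsv=cv2.cvtColor(b,cv2.COLOR_BGR2HSV)
m=cv2.inRange(hsv,(4,120,110),(20,255,255));k,_,st,ce=cv2.connectedComponentsWithStats(m)
for i in range(1,k):
    if st[i,4]>40: print("orange",st[i,4],round(.527+(390-ce[i][1])/6000,4),round(-.044+(390-ce[i][0])/6000,4))
# white disc
w=cv2.inRange(hsv,(0,0,0),(180,255,255))
for im in(a,b):
    for i in range(-60,61,20): cv2.putText(im,str(i),(int(390-i*6),10),0,.35,(0,255,255));cv2.putText(im,str(i),(0,int(390-i*6)),0,.35,(0,255,255))
cv2.imwrite("pics/rect1.png",cv2.resize(np.hstack([a,b]),(800,400),interpolation=cv2.INTER_AREA))
E
```

```text
s1 [ 0.475  -0.1864  0.09  ]
s2 [0.4361 0.046  0.09  ]
s3 [0.7119 0.0928 0.09  ]
orange 6438 0.551 -0.0222
orange 715 0.5373 -0.0799
orange 771 0.4883 -0.0334
orange 331 0.4818 -0.033
```

View pics/rect1.png

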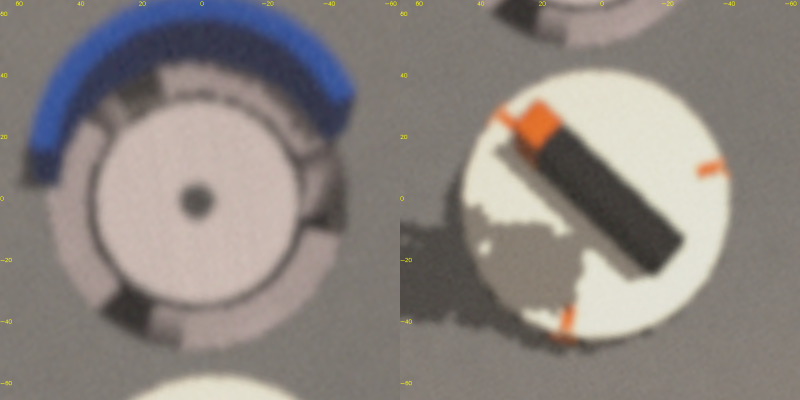

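The mouth is at about (0.6395, -0.039), with deck yaw 9.6°. The dark collar slots sit at about 28°, 148° and 268° in world angles, a twist of 0.33 rad, within the stated limit. The cartridge axis is at (0.526, -0.043) with the wing at 47° (0.65 rad from the deck's x), which agrees with the three marks. I'll grasp with the closing line at about 134°, so the last joint ends well inside its range.

Emit:
servo_tool --pt "0 -0.015 -0.2 0 0 0.045 0" --pt "0 -0.015 -0.4 0 0 0.09 0" --pt "0 -0.015 -0.6 0 0 0.135 0" --pt "0 -0.015 -0.6 0 0 0.18 0" --pt "0 -0.015 -0.6 0 0 0.225 0" --pt "0 -0.015 -0.6 0 0 0.27 0" --pt "0 -0.015 -0.6 0 0 0.315 0" --pt "0 -0.015 -0.6 0 0 0.315 0"

```text
time: 4.0
tool_pos: [0.5232, -0.0403, 0.2464]
tcp_rot: [-1.179, 2.912, 0.0]
wrist_force: [-0.9, -0.2, -0.1]
width: 1.001
grip_force: 0.0
```

Run:
```python
from h import *
s=bot.read_state();q=s["q"];print(s["tool_pos"].round(4),q.round(3))
a=s["tcp_rot"];R=cv2.Rodrigues(a)[0];print("theta",np.degrees(np.arctan2(R[1,1],R[0,1])),R[:,2].round(3))
```

```text
[ 0.5232 -0.0403  0.2464] [-0.124 -0.032  1.904  0.     1.269 -2.465]
theta 134.086026331282 [ 0.  0. -1.]
```

Emit:
servo_tool --pt "0 0 -0.25 0 0 0 0" --pt "0 0 -0.45 0 0 0 0" --pt "0 0 -0.57 0 0 0 0" --pt "0 0 -0.57 0 0 0 0"

```text
time: 4.4
tool_pos: [0.5206, -0.0403, 0.1575]
tcp_rot: [1.171, -2.909, -0.005]
wrist_force: [-0.7, 0.3, -0.7]
width: 1.002
grip_force: 0.0
```

```bash
python3 look.py w2.png
python3 - <<'E'
from h import *
s=bot.read_state();print(s["time"],s["tool_pos"].round(4),s["q"].round(3),s["joint_vel"].round(3))
E
```

```text
4.45 [ 0.5222 -0.0406  0.1596] [ 1.173 -2.911 -0.003] [-0.125  0.038  2.     0.     1.107 -2.462]
deck 0.94 252 272 [ 0.5933 -0.0476  0.09  ]
mouth 0.66 228 306 [ 0.6377 -0.0414  0.09  ]
mouth 0.45 311 258 [ 0.5503 -0.0228  0.09  ]
stop 0.51 56 146 [ 0.6385 -0.2576  0.09  ]
cartridge_center 0.69 314 238 [ 0.5241 -0.0434  0.123 ]
cartridge_center 0.67 539 238 [0.4089 0.0843 0.123 ]
wing 0.94 311 256 [ 0.527  -0.0427  0.142 ]
wing 0.9 81 67 [ 0.5383 -0.2288  0.142 ]
lug 0.78 110 36 [ 0.5263 -0.2592  0.093 ]
lug 0.74 417 60 [ 0.3937 -0.0727  0.093 ]
ink_jar 0.57 123 298 [ 0.7213 -0.1204  0.09  ]
ink_jar 0.46 56 11 [ 0.5459 -0.3401  0.09  ]
4.8 [ 0.5244 -0.0413  0.1621] [-0.126  0.036  1.997  0.     1.106 -2.464] [-0.     0.003  0.009  0.001 -0.003 -0.003]
```

View pics/w2.png

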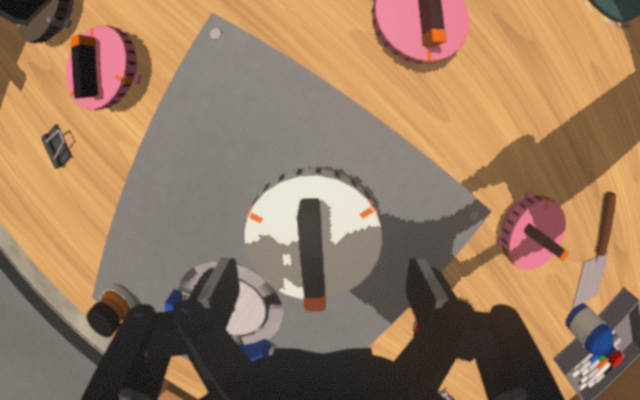

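The wing (311,256) is upright and midway between the fingers, and nothing is in the way. I'm descending and closing.

Emit:
servo_tool --pt "0.01 -0.01 -0.1 0 0 0 0" --pt "0.01 -0.01 -0.195 0 0 0 0" --pt "0.01 -0.01 -0.195 0 0 0 0" --pt "0.01 -0.01 -0.195 0 0 0 0.5" --pt "0.01 -0.01 -0.195 0 0 0 1" --pt "0.01 -0.01 -0.195 0 0 0 1" --pt "0.01 -0.01 -0.195 0 0 0 1" --pt "0.01 -0.01 -0.195 0 0 0 1" --pt "0.01 -0.01 -0.195 0 0 0 1" --newtons 40

```text
time: 5.7
tool_pos: [0.5255, -0.043, 0.132]
tcp_rot: [-1.176, 2.912, -0.001]
wrist_force: [1.0, 0.4, -0.2]
width: 0.133
grip_force: 43.5
```

Emit:
servo_tool --pt "0.1 0.004 0 0 0 0 1" --pt "0.22 0.008 0 0 0 -0.02 1" --pt "0.34 0.012 0 0 0 -0.044 1" --pt "0.46 0.016 0 0 0 -0.066 1" --pt "0.58 0.02 0 0 0 -0.088 1" --pt "0.68 0.024 0 0 0 -0.088 1" --pt "0.73 0.027 0 0 0 -0.088 1" --pt "0.73 0.027 0 0 0 -0.088 1" --pt "0.73 0.027 0 0 0 -0.088 1" --newtons 60

```text
time: 6.6
tool_pos: [0.6344, -0.0388, 0.1316]
tcp_rot: [-0.764, 3.047, -0.0]
wrist_force: [-0.9, -0.3, 2.8]
width: 0.13
grip_force: 62.3
```

Emit:
servo_tool --pt "0.013 0.002 0 0 0 0 1" --pt "0.026 0.004 0 0 0 0 1" --pt "0.026 0.004 0 0 0 0 1" --pt "0.026 0.004 0 0 0 0 1"

```text
time: 7.0
tool_pos: [0.6381, -0.0381, 0.1313]
tcp_rot: [0.764, -3.047, -0.0]
wrist_force: [-1.4, -0.6, 0.6]
width: 0.129
grip_force: 62.2
```

```bash
cat > st.py <<'E'
from h import *
s=bot.read_state();R=cv2.Rodrigues(s["tcp_rot"])[0]
print(round(s["time"],2),s["tool_pos"].round(4),"th",np.degrees(np.arctan2(R[1,1],R[0,1])).round(2),"F",s["wrist_force"].round(1),"M",s["torque"].round(2),"q6",s["q"][5].round(3))
E
cat > w3.py <<'E'
import sys
from h import *
import pickle
ci=bot.camera_info("wrist");pickle.dump(ci,open("ci.pkl","wb"));snap("wrist",sys.argv[1])
E
python3 st.py; python3 w3.py w3.png
python3 - <<'E'
from rect import *
b=rect("w3.png",.64,-.04,.128,80,5)
for i in range(-60,61,20): cv2.putText(b,str(i),(int(400-i*5),10),0,.35,(0,255,255));cv2.putText(b,str(i),(0,int(400-i*5)),0,.35,(0,255,255))
cv2.imwrite("pics/rect3.png",cv2.resize(b,(560,560),interpolation=cv2.INTER_AREA))
E
```

```text
7.0 [ 0.6381 -0.0381  0.1313] th 118.15 F [-1.4 -0.6  0.6] M [-0.15  0.47  0.  ] q6 -2.161
```

View pics/rect3.png

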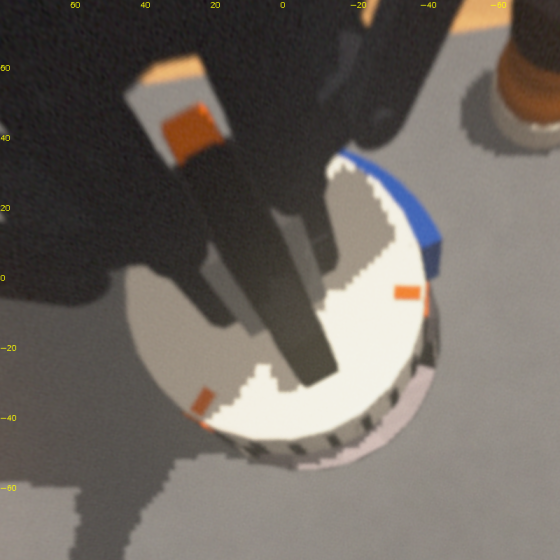

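Head centre is at about (0.637, -0.039), and the marks at (407,293) and (204,403) give a wing angle of 28°, aligned with the slots. The cartridge isn't at the stop yet, so I'm easing on until it touches.

Emit:
servo_tool --pt "0.013 0.002 0 0 0 0 1" --pt "0.02 0.003 0 0 0 0 1" --pt "0.02 0.003 0 0 0 0 1" --pt "0.02 0.003 0 0 0 0 1"

```text
time: 7.45
tool_pos: [0.64, -0.0381, 0.1312]
tcp_rot: [0.764, -3.044, -0.0]
wrist_force: [-6.2, -1.6, 3.1]
width: 0.127
grip_force: 62.5
```

```bash
python3 st.py
```

```text
7.45 [ 0.64   -0.0381  0.1312] th 118.18 F [-6.2 -1.6  3.1] M [-0.32  1.11  0.13] q6 -2.16
```

Touched the stop: about 5 N along the deck's -x. I'm backing off 1–2 mm and pressing down.

Emit:
servo_tool --pt "-0.01 -0.002 0 0 0 0 1" --pt "-0.01 -0.002 -0.02 0 0 0 1" --pt "-0.01 -0.002 -0.035 0 0 0 1" --pt "-0.01 -0.002 -0.035 0 0 0 1" --newtons 90

```text
time: 7.85
tool_pos: [0.64, -0.0382, 0.1268]
tcp_rot: [-0.764, 3.047, -0.001]
wrist_force: [-5.1, -1.0, 4.3]
width: 0.117
grip_force: 91.8
```

```bash
python3 st.py
```

```text
7.85 [ 0.64   -0.0382  0.1268] th 118.15 F [-5.1 -1.   4.3] M [-0.22  0.73  0.1 ] q6 -2.16
```

Emit:
servo_tool --pt "-0.004 -0.001 -0.02 0 0 0 1" --pt "-0.004 -0.001 -0.04 0 0 0 1" --pt "-0.004 -0.001 -0.06 0 0 0 1" --pt "-0.004 -0.001 -0.068 0 0 0 1" --pt "-0.004 -0.001 -0.068 0 0 0 1"

```text
time: 8.35
tool_pos: [0.64, -0.0383, 0.1177]
tcp_rot: [-0.764, 3.046, -0.001]
wrist_force: [-5.2, -1.2, 8.5]
width: 0.121
grip_force: 92.4
```

```bash
python3 st.py
```

```text
8.35 [ 0.64   -0.0383  0.1177] th 118.15 F [-5.2 -1.2  8.5] M [-0.15  0.88  0.09] q6 -2.161
```

Pressed 13.5 mm at 8.5 N, which matches the spring, so the lugs are in the slots. I'm pressing a little more and starting the clockwise turn.

Emit:
servo_tool --pt "-0.007 -0.001 -0.009 0 0 0 1" --pt "-0.007 -0.001 -0.009 0 0 0 1" --pt "-0.007 -0.001 -0.009 0 0 -0.03 1" --pt "-0.007 -0.001 -0.009 0 0 -0.06 1" --pt "-0.007 -0.001 -0.009 0 0 -0.09 1" --pt "-0.007 -0.001 -0.009 0 0 -0.12 1" --pt "-0.007 -0.001 -0.009 0 0 -0.15 1" --pt "-0.007 -0.001 -0.009 0 0 -0.15 1"

```text
time: 9.15
tool_pos: [0.6405, -0.0377, 0.1171]
tcp_rot: [-0.029, 3.136, 0.001]
wrist_force: [-2.7, 0.9, 7.7]
width: 0.121
grip_force: 92.4
```

```bash
python3 st.py
```

```text
9.15 [ 0.6405 -0.0377  0.1171] th 91.06 F [-2.7  0.9  7.7] M [ 0.12  0.31 -0.05] q6 -1.688
```

Emit:
servo_tool --pt "0 0 0 0 0 -0.035 1" --pt "0 0 0 0 0 -0.07 1" --pt "0 0 0 0 0 -0.105 1" --pt "0 0 0 0 0 -0.14 1" --pt "0 0 0 0 0 -0.175 1" --pt "0 0 0 0 0 -0.21 1" --pt "0 0 0 0 0 -0.24 1" --pt "0 0 0 0 0 -0.265 1" --pt "0 0 0 0 0 -0.285 1" --pt "0 0 0 0 0 -0.285 1"

```text
time: 10.15
tool_pos: [0.6415, -0.0369, 0.1176]
tcp_rot: [1.33, 2.84, 0.007]
wrist_force: [-1.4, 2.9, 8.5]
width: 0.118
grip_force: 92.5
```

```bash
python3 st.py
```

```text
10.15 [ 0.6415 -0.0369  0.1176] th 39.82 F [-1.4  2.9  8.5] M [0.36 0.11 0.13] q6 -0.794
```

Emit:
servo_tool --pt "0 0 0 0 0 -0.01 1" --pt "0 0 0 0 0 -0.02 1" --pt "0 0 0 0 0 -0.03 1" --pt "0 0 0 0 0 -0.03 1"

```text
time: 10.55
tool_pos: [0.6416, -0.0369, 0.1176]
tcp_rot: [1.461, 2.775, 0.007]
wrist_force: [-0.8, 4.8, 9.0]
width: 0.117
grip_force: 92.5
```

```bash
python3 st.py
```

```text
10.55 [ 0.6416 -0.0369  0.1176] th 34.47 F [-0.8  4.8  9. ] M [0.4  0.1  0.28] q6 -0.7
```

Emit:
servo_tool --pt "0 0 0 0 0 -0.008 1" --pt "0 0 0 0 0 -0.016 1" --pt "0 0 0 0 0 -0.016 1"

```text
time: 10.85
tool_pos: [0.6416, -0.0369, 0.1176]
tcp_rot: [1.53, 2.737, 0.008]
wrist_force: [-0.7, 4.4, 9.2]
width: 0.118
grip_force: 92.5
```

```bash
python3 st.py
```

```text
10.85 [ 0.6416 -0.0369  0.1176] th 31.61 F [-0.7  4.4  9.2] M [0.37 0.09 0.38] q6 -0.65
```

Emit:
servo_tool --pt "0 0 0 0 0 -0.008 1" --pt "0 0 0 0 0 -0.016 1" --pt "0 0 0 0 0 -0.016 1"

```text
time: 11.15
tool_pos: [0.6414, -0.0367, 0.1176]
tcp_rot: [1.595, 2.701, 0.007]
wrist_force: [-1.6, 3.6, 8.3]
width: 0.118
grip_force: 95.0
```

```bash
python3 st.py; python3 w3.py w4.png
python3 - <<'E'
from rect import *
b=rect("w4.png",.64,-.04,.114,80,5)
for i in range(-60,61,20): cv2.putText(b,str(i),(int(400-i*5),10),0,.35,(0,255,255));cv2.putText(b,str(i),(0,int(400-i*5)),0,.35,(0,255,255))
cv2.imwrite("pics/rect4.png",cv2.resize(b,(560,560),interpolation=cv2.INTER_AREA))
E
```

```text
11.15 [ 0.6414 -0.0367  0.1176] th 28.87 F [-1.6  3.6  8.3] M [0.62 0.22 1.35] q6 -0.602
```

View pics/rect4.png

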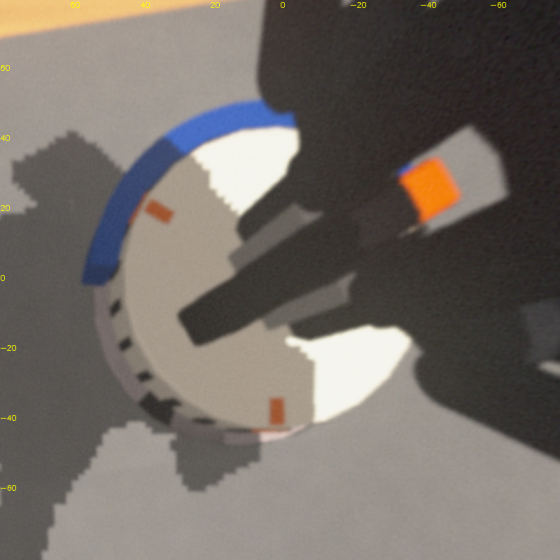

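The hard end is reached: torque jumped to 1.35 N m and the marks give a wing angle of -60°. I'm letting it rise into the notches.

Emit:
servo_tool --pt "0 0 0 0 0 0.004 1" --pt "0 0 0.01 0 0 0.004 1" --pt "0 0 0.02 0 0 0.004 1" --pt "0 0 0.028 0 0 0.004 1" --pt "0 0 0.028 0 0 0.004 1" --newtons 50

```text
time: 11.7
tool_pos: [0.6407, -0.0368, 0.1191]
tcp_rot: [1.58, 2.711, 0.006]
wrist_force: [3.8, 4.2, -2.0]
width: 0.121
grip_force: 91.3
```

```bash
python3 st.py
```

```text
11.7 [ 0.6407 -0.0368  0.1191] th 29.53 F [ 3.8  4.2 -2. ] M [ 0.49 -0.69  0.87] q6 -0.614
```

Emit:
servo_tool --pt "0 0 0 0 0 0 1" --pt "0 0 0 0 0 0 1"

```text
time: 11.9
tool_pos: [0.6408, -0.0369, 0.1191]
tcp_rot: [1.58, 2.711, 0.006]
wrist_force: [3.6, 4.1, -1.4]
width: 0.12
grip_force: 91.3
```

```bash
python3 st.py
```

```text
11.9 [ 0.6408 -0.0369  0.1191] th 29.52 F [ 3.6  4.1 -1.4] M [ 0.5  -0.73  0.85] q6 -0.614
```

Emit:
servo_tool --pt "0.01 0.01 -0.028 0 0 0 1" --pt "0.01 0.01 -0.028 0 0 -0.008 1" --pt "0.01 0.01 -0.028 0 0 -0.012 1" --pt "0.01 0.01 -0.028 0 0 -0.012 1" --newtons 100

```text
time: 12.3
tool_pos: [0.6413, -0.0365, 0.1175]
tcp_rot: [1.628, 2.683, 0.001]
wrist_force: [-4.4, 0.6, 12.7]
width: 0.12
grip_force: 106.7
```

```bash
python3 st.py
```

```text
12.3 [ 0.6413 -0.0365  0.1175] th 27.52 F [-4.4  0.6 12.7] M [0.12 0.92 1.81] q6 -0.575
```

Emit:
servo_tool --pt "0 0 0.015 0 0 0 1" --pt "0 0 0.03 0 0 0 1" --pt "0 0 0.03 0 0 0 1"

```text
time: 12.6
tool_pos: [0.6409, -0.0364, 0.1179]
tcp_rot: [1.631, 2.683, 0.001]
wrist_force: [5.7, 2.3, -7.1]
width: 0.118
grip_force: 104.7
```

```bash
python3 st.py
```

```text
12.6 [ 0.6409 -0.0364  0.1179] th 27.41 F [ 5.7  2.3 -7.1] M [ 0.06 -0.93  1.88] q6 -0.574
```

The end stop is confirmed (1.8 N m), and that torque is wedging the lugs. I'm unwinding about 3.5° while rising.

Emit:
servo_tool --pt "0 0 0 0 0 0.01 1" --pt "0 0 0 0 0 0.016 1" --pt "0 0 0 0 0 0.02 1" --pt "0 0 0 0 0 0.02 1"

```text
time: 13.0
tool_pos: [0.6407, -0.0368, 0.1207]
tcp_rot: [1.552, 2.73, 0.002]
wrist_force: [0.1, 1.2, 4.9]
width: 0.122
grip_force: 98.9
```

```bash
python3 st.py
```

```text
13.0 [ 0.6407 -0.0368  0.1207] th 30.75 F [0.1 1.2 4.9] M [ 0.01 -0.24  0.19] q6 -0.634
```

It rose to 0.1207, into the notches. I'm letting it rise the rest of the way.

Emit:
servo_tool --pt "0 0 0.01 0 0 0 1" --pt "0 0 0.02 0 0 0 1" --pt "0 0 0.02 0 0 0 1"

```text
time: 13.3
tool_pos: [0.6407, -0.0366, 0.1223]
tcp_rot: [1.551, 2.73, 0.002]
wrist_force: [5.6, 1.5, -1.0]
width: 0.119
grip_force: 98.0
```

```bash
python3 st.py
```

```text
13.3 [ 0.6407 -0.0366  0.1223] th 30.81 F [ 5.6  1.5 -1. ] M [ 0.01 -0.87  0.09] q6 -0.634
```

Force is now carried by the notches, at 8.9 mm depth against 9.5 expected. I'm letting go and going up.

Emit:
servo_tool --pt "0 0 0 0 0 0 0.7" --pt "0 0 0 0 0 0 0.4" --pt "0 0 0 0 0 0 0.4" --pt "0 0 0 0 0 0 0.4" --pt "0 0 0.2 0 0 0 0.4" --pt "0 0 0.4 0 0 0 0.4" --pt "0 0 0.6 0 0 0 0.4" --pt "0 0 0.9 0 0 0 0.4" --pt "0 0 0.9 0 0 0 0.4" --pt "0 0 0.9 0 0 0 0.4"

```text
time: 14.3
tool_pos: [0.6406, -0.037, 0.2594]
tcp_rot: [1.549, 2.729, 0.002]
wrist_force: [-0.7, 0.1, -0.3]
width: 0.597
grip_force: 0.0
```

```bash
python3 st.py; python3 w3.py w5.png
python3 - <<'E'
from rect import *
b=rect("w5.png",.64,-.04,.1185,100,4)
for i in range(-80,81,20): cv2.putText(b,str(i),(int(400-i*4),10),0,.35,(0,255,255));cv2.putText(b,str(i),(0,int(400-i*4)),0,.35,(0,255,255))
s=snap("side","side5.png")
w=cv2.imread("pics/w5.png")
o=proj("side",[.64,-.04,.11]);u,v=int(o[0]),int(o[1])
c=cv2.resize(cv2.imread("pics/side5.png")[max(0,v-50):v+50,u-50:u+50],(400,400),interpolation=2)
cv2.imwrite("pics/chk5.png",np.hstack([cv2.resize(b,(400,400),interpolation=cv2.INTER_AREA),c]))
E
```

```text
14.3 [ 0.6406 -0.037   0.2594] th 30.84 F [-0.7  0.1 -0.3] M [-0.   -0.02  0.06] q6 -0.635
```

View pics/chk5.png

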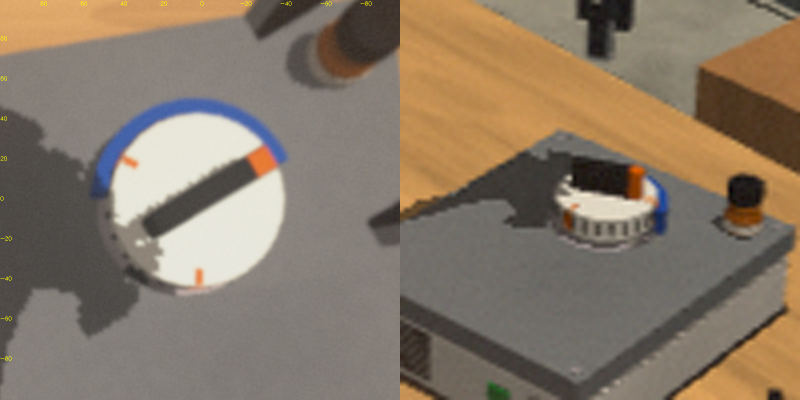

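The cartridge sits level inside the stop, wing at about -59° (orange end at (262,160)). Its head measures 88 mm across on the 118.5 mm plane, which is the locked height. The ink jar at (335,45) is undisturbed and the gripper is clear.

```bash
python3 -c "
from workcell import bot
print(bot.finish_job())"
```

```text
the job is handed in; nothing more can be done
None
```

The white cartridge is locked down in the extractor mouth, turned clockwise to the end stop and seated in its notches. The gripper is clear, and I handed the job in just after 14.3 s on the robot's clock; no verdict came back.

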